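# Catch the drilling jig's sprung slide and nest a second cup

### The arm

A 7-joint arm with a two-finger parallel gripper is mounted at the origin on the work surface. World frame = base frame: x ahead of the robot, y to its left, z up, the work surface at z = 0. Lengths are in mm, angles in rad, forces in N, time in s.
With the tool pointing down it reaches from about 400 to 875 mm from the base axis. Payload 4.4 kg.
Tool frame: the origin (TCP) lies midway between the tips of the shut fingers; the grasp point (between the pads) lies ctrl.grip_depth behind it (ctrl.grip_depth is the distance from the TCP to the grasp point, in mm); y points along the fingers, x is the direction in which the jaws open and shut, and the axes are right-handed (so a half turn about y gives the same grasp; the last joint's range is limited). The gripper opens to 85 mm and grips with 20 to 120 N. Pads are 22 mm wide; open, the fingers measure 114 mm over their backs; the gripper's body (76 mm by 85 mm) begins 54 mm behind the grasp point. The pads swing forward as they close: fully open they stand 13 mm farther back than shut.
Start: joints at [-1.351, 0.628, 0.038, 1.517, -0.027, 0.996, -0.02], TCP at [183.227, 623.655, 231.313] pointing down, gripper open.
Joint ranges: [-3.06, 3.06], [-0.37, 2.12], [-1.25, 1.32], [0.18, 2.47], [-1.1, 4.24], [0.23, 1.98], [-2.94, 2.94]. Speed limits (rad/s): [2.57, 2.57, 3.14, 3.14, 3.14, 3.14, 3.14].

### API

Orientations are given as [roll, pitch, yaw] about the fixed x, y, z axes, in that order (R = Rz(yaw) Ry(pitch) Rx(roll)).
In Python, from cell import ctrl gives the robot as it stands. The module is installed in compiled form; this text tells all that it offers.
- The arm moves only by the tool play_rows, never from a script. Its argument "rows" is a list of rows, each a list of 3 entries, a list of its own where there are three numbers: the opening, from 0 (shut) to 1 (fully open), then the shift along the tool's x, y, z in cm, then the turn, a rotation vector about the tool's x, y, z in degrees. A call has exactly 8 rows; each row shifts and turns the commanded pose from where the row before left it, along the tool's axes as they then stand; what a row does not reach is not made up. A row lasts 1/10 s, in which the tool goes at most 50 mm and 8.59 degrees, less where a joint would pass 70% of its speed; a pose out of reach is approached as far as the arm can. A call with a gripper value outside its range is refused whole. The fingers move at their own pace and stop on an object; the grip force is fixed at half the most. Time passes only in rows, so rows that do not move let the fingers close, or fill a call up. It gives the time, the measured TCP pose, the force and the opening at its end, in the units of the state.
- ctrl.read_state(): the state, without advancing time (a new reading comes with each control period).
- ctrl.get_image(name): name is "scene" or "top" or "wrist"; returns a dict with "img" (400x640x3 uint8, red, green, blue), "fx", "fy", "cx", "cy" (pixels), "extrinsics" (4x4, takes a point from camera to world coordinates). Camera axes: x right, y up, looking along -z (the intrinsics and any distortion apply to the point x, -y, -z); pixel columns grow to the right and rows downward; lengths in mm; the calibration is good to about 2 mm. A picture is of the moment at which its call begins. There is no depth.
- ctrl.finish_job(): hands the job in, once; it reports no verdict.
Trained networks look in a picture, given as the dict that the camera call returned (one of the last four; its "shot" number tells which), for a name from the list of things; names that differ only in an ending like _2 or _b are one class to them, and where a whole thing is asked for, a point or a joint stands for the part that bears it (a point fixed in the world has none). Each returns a list of dicts, best first, with "conf" (0 to 1); they miss things now and then, are a little off and sometimes report something else, mostly with a low value. They report only what shows in the picture. A call takes as long as a camera call. They do not tell look-alikes from the thing itself.
- ctrl.regions_of(picture, thing): "pixels" (400x640 bool, what is visible of it) and "centre" ([column, row] as shares, 0 to 1, of the picture: columns of its width, rows of its height, amid what is visible of it).
- ctrl.mark_of(picture, thing): "centre" ([column, row] as shares, 0 to 1, of the picture: columns of its width, rows of its height: a listed point, or the origin of a listed thing).
The state is a dict: "clock": time; "qpos": joint angles; "qd": joint speeds; "tau": joint torques, N m; "eef_pos": TCP position; "tool_rot": TCP orientation; "force": force on the tool from outside, world axes, zero at the start; "torque": the same for the moment, N m; "width": finger opening in mm.
Only numpy, scipy, OpenCV 4.12 (cv2) and the standard library are available. Lean on these libraries where they do the work, as an engineer would, in place of code of your own. Each camera call takes 0.05 s, during which the arm holds its last target.

### The job

The drilling jig is to be loaded with a second cup. By its black handle, draw the jig's sprung slide back off the cup, feel for the holding notch hidden under the grey hood and leave the slide caught in it, let go of; then nest the loose cup upright and fully home in the cup that stands in the jig, and leave the slide caught back. Leave the tools and stock on the bench where they are.

Things in the scene. Friction and masses are not known exactly. Their poses are not given: they have to be found in the camera images.
- jig: Drilling jig bolted to the bench: dark base plate 130 x 295 x 12 mm. Origin: on the bench under the axis of the square cup pocket near one end. +y: along the plate from pocket to handle, the way the sprung slide is drawn back. +x: across the plate, from the handle to the grey hood that hides the holding notch. z up. Place and yaw vary.
- pocket (a point): Centre of the floor of the jig's square cup pocket (33 mm wide, 8 mm deep), 12 mm above the bench.
- slide (a joint): Draw-back of the sprung aluminium slide along jig +y, in m: 0 at rest (bush arm over the cup), 0.110 at the far stop. A spring pushes it back to 0 with 6 N at 0, 12 N at 0.110. The gap to the notch (8 mm long in slide travel) has its middle anywhere from 0.078 to 0.098, new each time and seen from nowhere: feel for it. Caught in the notch, slide reads the gap's middle less 0.012.
- handle (a joint): Sideways shift of the handle along jig +x, in m: 0 in the free lane, 0.018 at most; a weak spring (0.7 to 1.6 N) returns it. Its 8 mm pin runs along a wall under the hood that stops it after 1.5 mm, except at the gap, where it goes 18 mm. The notch lies beside the gap behind a lip 6 mm thick: caught, handle reads 0.0155 to 0.018.
- hood (a point): Middle of the hood's top, 47 mm above the bench; hood 49 x 220 mm. How to catch: at the gap shift the handle fully over (beyond 0.016) and, still holding it over, let the slide go back 8 to 16 mm until it stops against the notch's end; released there it stays. Let go in the gap itself, or anywhere else, it may snap back to 0.
- handle_top (a point): Middle of the top of the handle: black upright bar, 20 mm thick along jig y, 32 mm wide along jig x, from 42 to 138 mm above the bench; moves with slide and handle. At rest it stands 90 mm from the pocket's axis along jig +y. Best pinched over the 20 mm by its top 30 mm, above the bush arm.
- bush_end (a point): Free end of the bush arm, mid-thickness, 95 mm above the bench; moves with the slide. Arm: aluminium bar 40 mm wide, 90 to 100 mm above the bench (bush to 106 mm), running from here 56 mm along jig +y to a 10 mm riser that ends 34 mm short of the handle. At rest it covers the cup's mouth, its end 10 mm past the axis; caught back, its end is 56 to 76 mm from the axis.
- cup_in_jig: Plain aluminium cup standing in the jig's pocket, 140 g, 74 mm high. Origin: centre of underside, z up through the mouth. Foot 31 mm across, tapering out to 52 mm at 50 mm height; above that a straight collar 62 mm across up to the rim, mouth 58 mm. Inner floor 20 mm up. Its rim lies 86 mm above the bench.
- cup_loose: The other cup, same shape and size (100 to 200 g), upright on the bench to the left or right of the jig. Origin: centre of underside. Grip it across the 62 mm collar near the rim. Nested, its collar's shoulder rests on the first cup's rim: origin 24 mm above that cup's origin, rim 110 mm above the bench. Fingers on its jig +x and -x sides have most room there.
- tin: Bystander: grey closed tin, 72 mm across, 85 mm high, standing. Origin: centre of its underside.
- channel_a: Bystander: 200 mm length of aluminium U-channel, 32 mm wide, 18 mm high. Origin: centre of its underside.
- channel_b: Bystander: 140 mm length of the same channel. Origin: centre of its underside.
- screwdriver: Bystander: screwdriver lying beyond the jig. Origin: about its middle, on the bench.
- wrench: Bystander: wrench lying near the arm's foot. Origin: about its middle, on the bench.
- block: Bystander: aluminium block 90 x 50 x 30 mm. Origin: centre of its underside.
Mind the look-alikes: they are no part of the job. Leave any pink look-alike of the cup_loose alone.

How it is judged:
By the outcome, as a careful person would: the job done as asked, in the order asked, and still so for the second after the job is handed in, with the robot touching nothing.
It also fails if it takes over 64 s, if anything falls off the work surface, if the arm or the gripper's body presses on something with over 40 N, if the wrist force passes 120 N, or if a joint passes its speed limit or range.

## Working session

There is one attempt and no reset: what is moved stays moved. The work goes in short steps, Python scripts to look and compute and a tool call to move; the robot and the scene stay as the last step left them, time stands still between calls to the robot, and variables do not carry over. Pictures are saved under pics/ and viewed, and the job is handed in when it is done.

Besides the shell and the picture viewer there is one more tool, called after "Request:" in YAML: its name, and indented under it one key for each argument. play_rows: Moves the arm, as the interface text tells. Its arguments: {"type":"object","properties":{"rows":{"type":"array","items":{"type":"array"}}},"required":["rows"]}

```bash
mkdir -p pics; cat > h.py <<'E'
from cell import ctrl
import numpy as np, cv2
from scipy.spatial.transform import Rotation as R
def shot(name,fn):
    p=ctrl.get_image(name); cv2.imwrite('pics/'+fn,p['img'][:,:,::-1]); return p
def ray(p,u,v):
    E=np.array(p['extrinsics']); d=np.array([(u-p['cx'])/p['fx'],-(v-p['cy'])/p['fy'],-1]); return E[:3,3],E[:3,:3]@d
def atz(p,u,v,z):
    o,d=ray(p,u,v); return o+d*(z-o[2])/d[2]
def proj(p,X):
    E=np.array(p['extrinsics']); c=E[:3,:3].T@(np.array(X)-E[:3,3]); return p['cx']+p['fx']*c[0]/-c[2], p['cy']-p['fy']*c[1]/-c[2]
def tri(obs):
    A=np.zeros((3,3));b=np.zeros(3)
    for p,u,v in obs:
        o,d=ray(p,u,v); d=d/np.linalg.norm(d);M=np.eye(3)-np.outer(d,d);A+=M;b+=M@o
    return np.linalg.solve(A,b)
E
python3 - <<'E'
from h import *
s=ctrl.read_state(); print(s, ctrl.grip_depth)
P={}
for n in ('scene','top'):
    P[n]=shot(n,n+'0.png'); p=P[n]; print(n,{k:(v if k!='extrinsics' else np.round(v,3).tolist()) for k,v in p.items() if k!='img'})
    for t in ['jig','pocket','hood','handle_top','bush_end','cup_in_jig','cup_loose','tin','channel_a','screwdriver','wrench','block']:
        print(n,t,[(np.round([m['centre'][0]*640,m['centre'][1]*400],1).tolist(),round(m['conf'],2)) for m in ctrl.mark_of(p,t)][:4])
E
```

```text
{'clock': 0.0, 'qpos': array([-1.35078024,  0.62934514,  0.03844851,  1.51838106, -0.02696845,
        0.99631469, -0.02001872]), 'qd': array([ 0.00014339, -0.00018455, -0.001178  ,  0.00080356,  0.00012467,
        0.00110674, -0.0001778 ]), 'tau': array([-1.18629054e-03, -5.63394535e+01,  1.22606747e+00, -1.93450713e+01,
        1.10399182e-02,  1.03957934e-02, -1.98536287e-05]), 'eef_pos': array([183.06673453, 623.02293534, 230.38569353]), 'tool_rot': array([-1.57085253,  0.00192928,  1.28497304]), 'force': array([ 0.05101376,  0.86786508, -0.00176301]), 'torque': array([-0.01142011, -0.02086332, -0.04607678]), 'width': 85.38764590719543} 18.700000000000003
scene {'fx': 425.01715196413613, 'fy': 425.01715196413613, 'cx': 315.5408623741982, 'cy': 199.06565945188984, 'extrinsics': [[0.448, -0.555, 0.701, 1478.771], [0.894, 0.26, -0.365, -450.686], [0.02, 0.79, 0.612, 906.346], [0.0, 0.0, 0.0, 1.0]], 'shot': 1}
scene jig [([262.8, 238.3], 0.88), ([287.9, 197.8], 0.55)]
scene pocket [([259.0, 238.3], 0.62)]
scene hood [([309.8, 233.9], 0.71)]
scene handle_top [([287.6, 198.3], 0.58)]

[... 694 characters left out ...]
79.263], [0.0, 0.0, 0.0, 1.0]], 'shot': 2}
top jig [([375.8, 201.4], 0.72)]
top pocket [([377.2, 200.9], 0.61)]
top hood [([331.6, 172.0], 0.71)]
top handle_top [([346.5, 190.9], 0.7)]
top bush_end [([383.8, 198.2], 0.6)]
top cup_in_jig [([375.9, 200.6], 0.55)]
top cup_loose [([201.3, 230.5], 0.77), ([187.9, 269.8], 0.72), ([191.6, 169.5], 0.68), ([157.6, 231.8], 0.64)]
top tin [([460.6, 247.7], 0.62), ([379.4, 255.7], 0.31)]
top channel_a [([460.0, 167.5], 0.97), ([188.0, 170.5], 0.93), ([374.4, 201.3], 0.75), ([199.6, 229.4], 0.68)]
top screwdriver [([383.9, 130.2], 0.88)]
top wrench [([377.2, 258.6], 0.86), ([383.1, 199.5], 0.72), ([376.6, 202.4], 0.59)]
top block [([236.2, 152.4], 0.66)]
```

View pics/scene0.png

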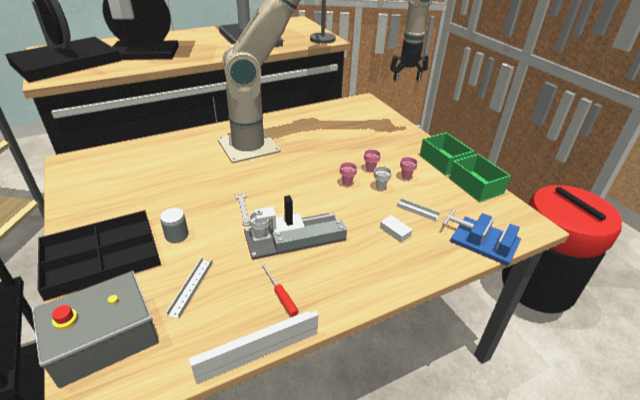

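View pics/top0.png

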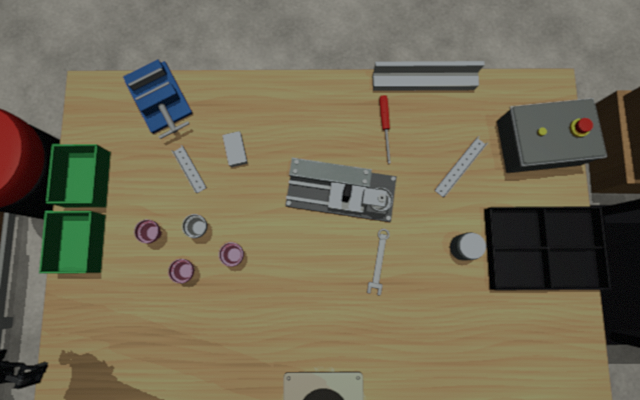

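```bash
python3 - <<'E'
from h import *
s=shot('scene','s1.png'); t=shot('top','t1.png')
def best(p,n): 
    m=ctrl.mark_of(p,n)[0]; return m['centre'][0]*640,m['centre'][1]*400
for n,z in [('pocket',12),('hood',47),('handle_top',138),('bush_end',95),('cup_in_jig',12),('jig',0)]:
    a=best(s,n);b=best(t,n); print(n,np.round(tri([(s,*a),(t,*b)]),1),'top@z',np.round(atz(t,*b,z),1),'scene@z',np.round(atz(s,*a,z),1))
# all cups regions
for p,nm in((s,'s'),(t,'t')):
  for m in ctrl.regions_of(p,'cup_loose')[:6]:
    px=m['pixels']; ys,xs=np.nonzero(px); col=p['img'][px].mean(0)
    print(nm,round(m['conf'],2),xs.min(),xs.max(),ys.min(),ys.max(),px.sum(),col.round(), np.array(m['centre'])*[640,400])
cv2.imwrite('pics/c1.png',cv2.resize(np.hstack([t['img'][195:305,120:260],s['img'][140:210,330:420][:,:].repeat(1,0) if 0 else cv2.resize(s['img'][140:210,320:420],(157,110))])[:,:,::-1],None,fx=2.6,fy=2.6,interpolation=cv2.INTER_CUBIC))
cv2.imwrite('pics/c2.png',cv2.resize(t['img'][145:230,275:410][:,:,::-1],None,fx=5.5,fy=5.5,interpolation=cv2.INTER_CUBIC))
E
```

```text
pocket [ 550.9 -154.4    4.4] top@z [ 550.5 -151.2   12. ] scene@z [ 557.8 -159.    12. ]
hood [ 728.9 -122.   162.7] top@z [ 746.1 -184.5   47. ] scene@z [637.4 -22.3  47. ]
handle_top [438.6 160.4  57.7] top@z [463.2 303.6 138. ] scene@z [560.5 -56.8 138. ]
bush_end [ 541.8 -163.5   98.5] top@z [ 541.  -167.8   95. ] scene@z [ 539.6 -158.8   95. ]
cup_in_jig [ 550.1 -143.2    5.6] top@z [ 549.5 -141.4   12. ] scene@z [ 556.2 -146.3   12. ]Traceback (most recent call last):
  File "<stdin>", line 6, in <module>
  File "<stdin>", line 4, in best
IndexError: list index out of range
```

```bash
cat > r.py <<'E'
from h import *
s=shot('scene','s1.png'); t=shot('top','t1.png')
print(ctrl.read_state()['clock'])
def rep(p,nm,n,z):
    for m in ctrl.mark_of(p,n)[:3]:
        c=np.array(m['centre'])*[640,400]; print(nm,n,round(m['conf'],2),c.round(1),atz(p,*c,z).round(1))
for n,z in [('pocket',12),('hood',47),('handle_top',138),('bush_end',95),('cup_in_jig',12),('jig',0)]:
    rep(s,'s',n,z);rep(t,'t',n,z)
for p,nm in((s,'s'),(t,'t')):
  for m in ctrl.regions_of(p,'cup_loose')[:6]:
    px=m['pixels']; ys,xs=np.nonzero(px); col=p['img'][px].mean(0)
    print(nm,round(m['conf'],2),xs.min(),xs.max(),ys.min(),ys.max(),px.sum(),col.round(), np.array(m['centre'])*[640,400])
cv2.imwrite('pics/c1.png',cv2.resize(np.hstack([t['img'][195:305,120:260],cv2.resize(s['img'][140:210,320:420],(157,110))])[:,:,::-1],None,fx=2.6,fy=2.6,interpolation=cv2.INTER_CUBIC))
cv2.imwrite('pics/c2.png',cv2.resize(t['img'][145:230,275:410][:,:,::-1],None,fx=5.5,fy=5.5,interpolation=cv2.INTER_CUBIC))
E
python3 r.py
```

```text
2.05
s pocket 0.87 [261.2 235.7] [ 548.1 -151.8   12. ]
t pocket 0.79 [376.9 201.5] [ 549.1 -153.6   12. ]
s hood 0.6 [311.8 233.3] [639.4 -23.4  47. ]
t hood 0.91 [329.9 175.3] [616.2 -23.2  47. ]
s handle_top 0.65 [285.9 196.5] [550.4 -66.9 138. ]
t handle_top 0.54 [347.  190.3] [557.9 -62.2 138. ]
s bush_end 0.87 [256.6 215.6] [ 546.9 -160.7   95. ]
t bush_end 0.78 [382.7 198.3] [ 544.4 -156.9   95. ]
s cup_in_jig 0.68 [418.  210.9] [657.7 363.7  12. ]
s cup_in_jig 0.63 [263.4 234.2] [ 544.7 -143.1   12. ]
t cup_in_jig 0.76 [375.1 201.2] [ 550.  -148.7   12. ]
s jig 0.76 [260.  236.8] [ 538.8 -153.     0. ]
s jig 0.6 [177.5 236.2] [ 427.  -382.3    0. ]
t jig 0.95 [378.4 201.9] [ 549.8 -159.4    0. ]
t jig 0.58 [236.5 151.8] [696.4 240.9   0. ]
t jig 0.55 [376.5 199.5] [ 556.6 -154.4    0. ]
s 0.85 340 356 162 186 331 [169. 107. 115.] [345.28 172.8 ]
s 0.78 373 391 166 190 339 [158. 154. 143.] [381.376 174.32 ]
s 0.65 364 380 150 171 273 [164. 102. 113.] [371.328 158.6  ]
s 0.53 400 417 157 179 309 [164. 104. 112.] [407.616 167.8  ]
t 0.86 182 207 214 238 492 [109. 112. 110.] [192.576 227.6  ]
t 0.85 134 161 219 243 525 [102.  74.  83.] [147.904 232.2  ]
t 0.85 169 194 258 282 525 [109.  81.  91.] [181.888 269.48 ]
t 0.68 219 243 242 265 472 [116.  90. 102.] [229.824 251.4  ]
```

```bash
sleep 1
```

```text
(no output)
```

View pics/c1.png

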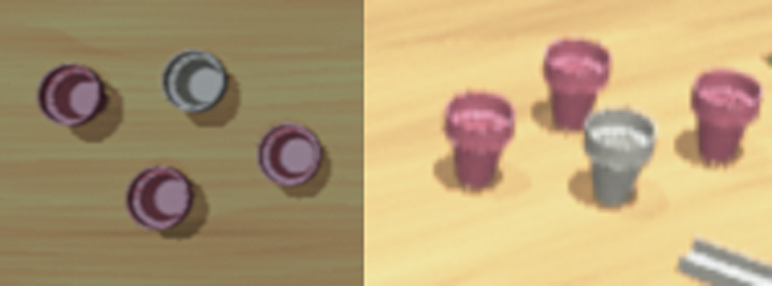

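View pics/c2.png

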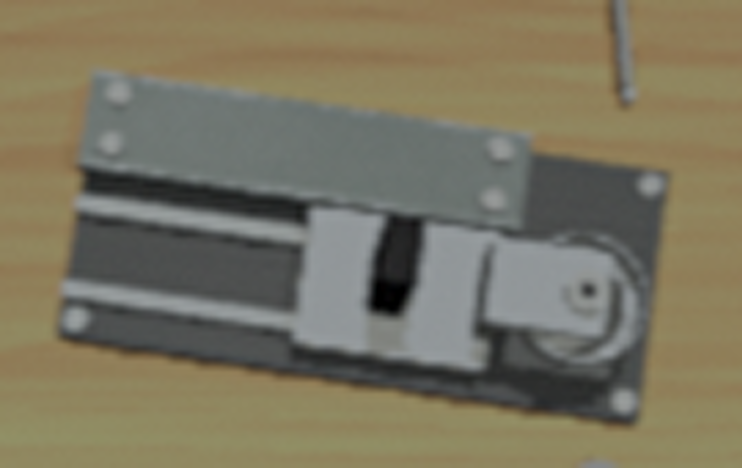

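```bash
python3 - <<'E'
from h import *
t=ctrl.get_image('top')
f=lambda x,y:(275+x/5.5,145+y/5.5)
H=[atz(t,*f(*q),47)[:2] for q in[(92,72),(533,133),(523,225),(78,165)]]
H=np.array(H);print(H.round(1),H.mean(0), [np.linalg.norm(H[i]-H[(i+1)%4]).round(1) for i in range(4)])
d=[H[0]-H[1],H[3]-H[2]]
for v in d: print('yaw jig (deg)',np.degrees(np.arctan2(v[1],v[0]))-90)
B=np.array([atz(t,*f(*q),14)[:2] for q in[(650,185),(622,402),(75,319)]]);print('bolts',B.round(1))
v=B[2]-B[1];print(np.degrees(np.arctan2(v[1],v[0]))-90)
P=np.array([atz(t,*f(*q),12)[:2] for q in[(670,172),(636,422),(58,335)]]);print('plate',P.round(1),[np.linalg.norm(P[i]-P[i+1]) for i in(0,1)])
v=P[2]-P[1];print(np.degrees(np.arctan2(v[1],v[0]))-90)
v=P[0]-P[1];print(np.degrees(np.arctan2(v[1],v[0])))
print('rim',atz(t,*f(582,300),86))
# loose cup rim circle in top
g=lambda x,y:(120+x/2.6,195+y/2.6)
for n,q in dict(loose=(195,82),p1=(72,95),p2=(160,198),p3=(290,155)).items(): print(n,atz(t,*g(*q),74).round(1))
s=ctrl.get_image('scene')
for z,q in[(74,(382,172)),(0,(382,188))]: print(atz(s,*q,z))
for n,q in [('pocket z86',(262.5,216)),]: print(n,atz(s,*q,86))
E
```

```text
[[ 664.8   80.6]
 [ 632.7 -137.6]
 [ 586.4 -131.4]
 [ 617.6   87.3]] [625.35781181 -25.27474556] [np.float64(220.5), np.float64(46.7), np.float64(220.9), np.float64(47.7)]
yaw jig (deg) -8.380969056194658
yaw jig (deg) -8.128026498289685
bolts [[ 613.1 -200.6]
 [ 502.6 -182.7]
 [ 545.9   90.5]]
-9.002458053370162
plate [[ 620.2 -211.4]
 [ 492.7 -189.7]
 [ 538.1   99.1]] [np.float64(129.3023356317516), np.float64(292.3017788968387)]
-8.922804212037988
-9.64852357976122
rim [ 542.63726436 -153.26718268   86.        ]
loose [476.1 328.9  74. ]
p1 [463.8 450.7  74. ]
p2 [362.4 358.3  74. ]
p3 [403.5 232.2  74. ]
[486.06064181 325.76923129  74.        ]
[484.59056578 336.98368106   0.        ]
pocket z86 [ 545.80813316 -142.14353685   86.        ]
```

Request:
play_rows:
  rows:
    - [0.7, [0, 0, 0], [0, -7.7, 0]]
    - [0.7, [-3.88, 0, -2.99], [0, 0, 0]]
    - [0.7, [-3.88, 0, -2.99], [0, 0, 0]]
    - [0.7, [-3.88, 0, -2.99], [0, 0, 0]]
    - [0.7, [-3.88, 0, -2.99], [0, 0, 0]]
    - [0.7, [-3.88, 0, -2.99], [0, 0, 0]]
    - [0.7, [-3.88, 0, -2.99], [0, 0, 0]]
    - [0.7, [-3.88, 0, -2.99], [0, 0, 0]]

```text
clock: 3.65
eef_pos: [350.0, 321.9, 231.6]
tool_rot: [-1.571, -0.001, 1.42]
force: [1.6, 1.2, 0.5]
width: 59.8
```

Request:
play_rows:
  rows:
    - [0.7, [-3.88, 0, -2.99], [0, 0, 0]]
    - [0.7, [-3.88, 0, -2.99], [0, 0, 0]]
    - [0.7, [-3.88, 0, -2.99], [0, 0, 0]]
    - [0.7, [-3.88, 0, -2.99], [0, 0, 0]]
    - [0.7, [-3.88, 0, -2.99], [0, 0, 0]]
    - [0.7, [-3.88, 0, -2.99], [0, 0, 0]]
    - [0.7, [-3.88, 0, -2.99], [0, 0, 0]]
    - [0.7, [-3.88, 0, -2.99], [0, 0, 0]]

```text
clock: 4.45
eef_pos: [539.7, -21.2, 231.6]
tool_rot: [-1.571, -0.0, 1.419]
force: [1.2, 1.1, 0.1]
width: 60.0
```

```bash
python3 - <<'E'
from h import *
w=shot('wrist','w1.png'); s=ctrl.read_state()
print(s['clock'],s['eef_pos'].round(1),s['tool_rot'].round(3),s['width'],s['force'].round(1),s['qpos'].round(2))
print({k:(v if k!='extrinsics' else np.round(v,3).tolist()) for k,v in w.items() if k!='img'})
for n,z in [('handle_top',138),('bush_end',95),('hood',47)]:
  for m in ctrl.mark_of(w,n)[:2]:
    c=np.array(m['centre'])*[640,400]; print(n,round(m['conf'],2),c.round(1),atz(w,*c,z).round(1))
E
```

```text
4.5 [543.7 -31.7 231.9] [-1.578  0.006  1.409] 59.72044404772151 [ 5.2 -6.3  1.1] [-0.05  0.47  0.08  1.82 -0.04  0.84  1.45]
{'fx': 294.02160458624104, 'fy': 294.02160458624104, 'cx': 320.7705920680791, 'cy': 202.28225398053928, 'extrinsics': [[0.151, -0.942, -0.3, 463.085], [0.989, 0.144, 0.046, -10.101], [0.0, -0.304, 0.953, 374.907], [0.0, 0.0, 0.0, 1.0]], 'shot': 9}
handle_top 0.91 [277.1 230.3] [557.3 -62.9 138. ]
bush_end 0.66 [184.  215.5] [ 544.2 -162.6   95. ]
hood 0.65 [331.5 249. ] [628.2 -21.8  47. ]
hood 0.47 [522.4 252.2] [668.1 211.1  47. ]
```

View pics/w1.png

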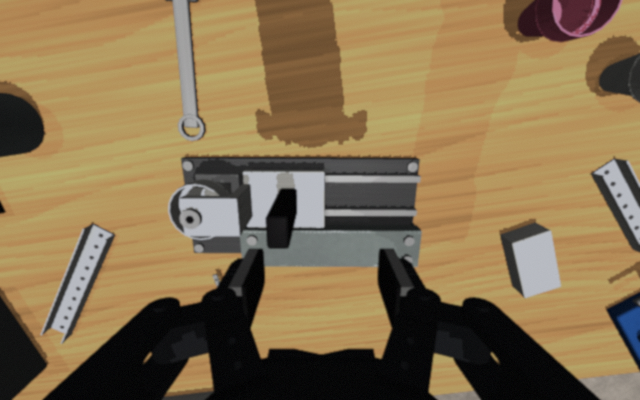

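```bash
python3 - <<'E'
import cv2
i=cv2.imread('pics/w1.png'); cv2.imwrite('pics/w1c.png',cv2.resize(i[145:275,165:325],None,fx=4.5,fy=4.5,interpolation=cv2.INTER_CUBIC))
E
```

```text
(no output)
```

View pics/w1c.png

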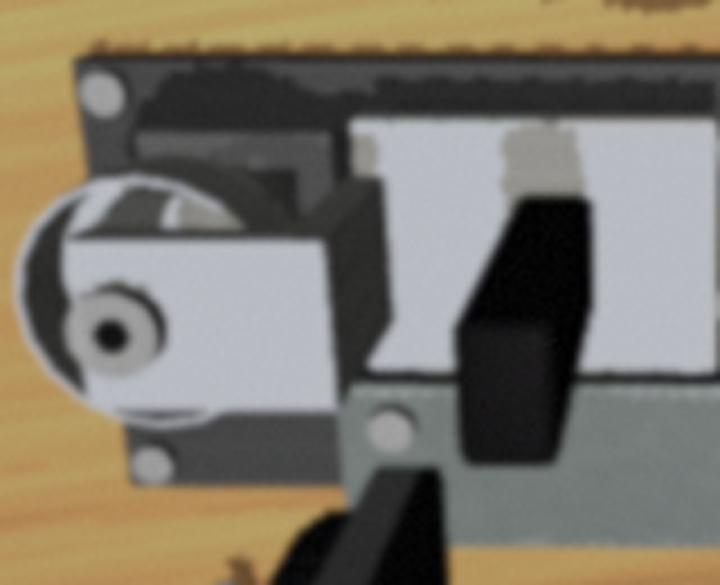

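```bash
python3 - <<'E'
from h import *
w=ctrl.get_image('wrist'); s=ctrl.read_state()
print(s['clock'],s['eef_pos'].round(1),s['tool_rot'].round(3),s['force'].round(1))
w0=w
w=dict(w,extrinsics=np.array([[0.151,-0.942,-0.3,463.085],[0.989,0.144,0.046,-10.101],[0,-0.304,0.953,374.907],[0,0,0,1]]))
f=lambda x,y:(165+x/4.5,145+y/4.5)
print('w extr now',w0['extrinsics'].round(2)[:3,3])
for n,q,z in [('handle',(510,393),138),('bush',(112,335),106),('rim',(135,300),86),('corner',(78,60),12)]: print(n,atz(w,*f(*q),z).round(1))
E
```

```text
4.7 [538.4 -18.8 231.1] [-1.570e+00 -1.000e-03  1.419e+00] [ 0.1 -0.4 -0.3]
w extr now [462.5   -9.24 374.51]
handle [559.3 -62.4 138. ]
bush [ 545.8 -152.3  106. ]
rim [ 544.4 -155.2   86. ]
corner [ 495.1 -188.3   12. ]
```

Request:
play_rows:
  rows:
    - [0.7, [-4.0, 0, -2.74], [0, 0, 0]]
    - [0.7, [0, 0, 0], [0, 0, 0]]
    - [0.7, [0, 4.0, 0], [0, 0, 0]]
    - [0.7, [0, 4.0, 0], [0, 0, 0]]
    - [0.7, [0, 3.0, 0], [0, 0, 0]]
    - [0.7, [0, 1.1, 0], [0, 0, 0]]
    - [0.7, [0, 0, 0], [0, 0, 0]]
    - [0.7, [0, 0, 0], [0, 0, 0]]

```text
clock: 5.5
eef_pos: [560.8, -62.3, 111.5]
tool_rot: [-1.573, -0.0, 1.42]
force: [-0.2, -0.9, -0.1]
width: 59.9
```

```bash
python3 - <<'E'
from h import *
w=shot('wrist','w2.png'); s=ctrl.read_state()
print(s['clock'],s['eef_pos'].round(1),s['tool_rot'].round(3),s['width'],s['force'].round(1))
for n,z in [('handle_top',138)]:
  for m in ctrl.mark_of(w,n)[:2]:
    c=np.array(m['centre'])*[640,400]; print(n,round(m['conf'],2),c.round(1),atz(w,*c,z).round(1))
E
```

```text
5.55 [561.1 -62.6 111.9] [-1.574 -0.     1.42 ] 59.794071076194626 [0.3 0.5 0.4]
handle_top 0.67 [319.6 283.9] [559.6 -63.2 138. ]
```

View pics/w2.png

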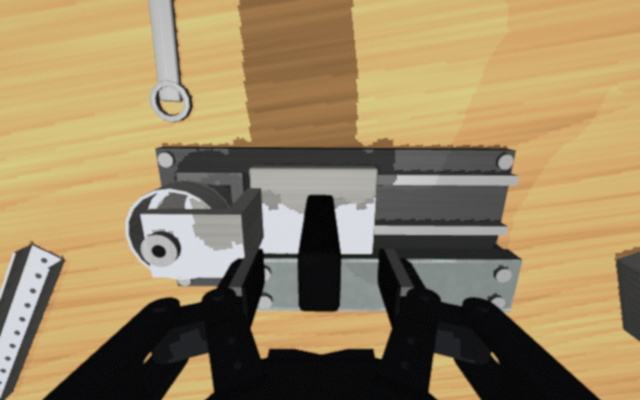

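Request:
play_rows:
  rows:
    - [0, [0, 0, 0], [0, 0, 0]]
    - [0, [0, 0, 0], [0, 0, 0]]
    - [0, [0, 0, 0], [0, 0, 0]]
    - [0, [0, 0, 0], [0, 0, 0]]
    - [0, [0, 0, 0], [0, 0, 0]]
    - [0, [0, 0, 0], [0, 0, 0]]
    - [0, [0, 0, 0], [0, 0, 0]]
    - [0, [0, 0, 0], [0, 0, 0]]

```text
clock: 6.4
eef_pos: [560.3, -63.2, 111.1]
tool_rot: [-1.572, -0.0, 1.419]
force: [-0.8, -0.2, 5.7]
width: 19.2
```

Request:
play_rows:
  rows:
    - [0, [0.6, 0, 0], [0, 0, 0]]
    - [0, [1.0, 0, 0], [0, 0, 0]]
    - [0, [1.2, 0, 0], [0, 0, 0]]
    - [0, [1.2, 0, 0], [0, 0, 0]]
    - [0, [1.2, 0, 0], [0, 0, 0]]
    - [0, [1.2, 0, 0], [0, 0, 0]]
    - [0, [0.8, 0, 0], [0, 0, 0]]
    - [0, [0, 0, 0], [0, 0, 0]]

```text
clock: 7.2
eef_pos: [570.9, 4.8, 111.1]
tool_rot: [-1.572, 0.004, 1.418]
force: [-1.1, -8.3, 5.4]
width: 19.1
```

```bash
cat >> h.py <<'E'
def st():
    s=ctrl.read_state(); d=s['eef_pos']-np.array([560.4,-63.0,111.2]); a=np.radians(8.7)
    jy=np.array([np.sin(a),np.cos(a)]);jx=np.array([np.cos(a),-np.sin(a)])
    F=s['force']; print(s['clock'],'slide',round(d[:2]@jy,1),'side',round(d[:2]@jx,1),'z',round(d[2],1),'Fy',round(F[:2]@jy,1),'Fx',round(F[:2]@jx,1),'Fz',round(F[2],1),'w',round(s['width'],1),s['tool_rot'].round(3),'M',s['torque'].round(2))
E
python3 -c "
from h import *
st()"
```

```text
7.2 slide 68.6 side 0.1 z -0.1 Fy -8.3 Fx 0.2 Fz 5.4 w 19.1 [-1.572  0.004  1.418] M [-1.63  0.33 -0.05]
```

Request:
play_rows:
  rows:
    - [0, [0, 0, -0.25], [0, 0, 0]]
    - [0, [0, 0, -0.25], [0, 0, 0]]
    - [0, [0.2, 0, 0], [0, 0, 0]]
    - [0, [0.2, 0, 0], [0, 0, 0]]
    - [0, [0.2, 0, 0], [0, 0, 0]]
    - [0, [0.2, 0, 0], [0, 0, 0]]
    - [0, [0.2, 0, 0], [0, 0, 0]]
    - [0, [0, 0, 0], [0, 0, 0]]

```text
clock: 8.0
eef_pos: [576.6, 12.0, 111.1]
tool_rot: [-1.571, 0.006, 1.416]
force: [-1.5, -10.1, 7.4]
width: 18.9
```

```bash
python3 -c "
from h import *
st()"
```

```text
8.0 slide 76.6 side 4.7 z -0.1 Fy -10.2 Fx 0.0 Fz 7.4 w 18.9 [-1.571  0.006  1.416] M [-1.64  0.44  0.1 ]
```

Request:
play_rows:
  rows:
    - [0, [0, 0, -0.3], [0, 0, 0]]
    - [0, [0, 0, -0.3], [0, 0, 0]]
    - [0, [0, 0, 0], [0, 0, 0]]
    - [0, [0, 0, 0], [0, 0, 0]]
    - [0, [0, 0, 0], [0, 0, 0]]
    - [0, [0, 0, 0], [0, 0, 0]]
    - [0, [0, 0, 0], [0, 0, 0]]
    - [0, [0, 0, 0], [0, 0, 0]]

```text
clock: 8.8
eef_pos: [582.7, 11.0, 111.1]
tool_rot: [-1.571, 0.006, 1.416]
force: [-3.4, -9.9, 6.8]
width: 18.9
```

```bash
python3 -c "
from h import *
st()"
```

```text
8.8 slide 76.5 side 10.8 z -0.1 Fy -10.3 Fx -1.8 Fz 6.8 w 18.9 [-1.571  0.006  1.416] M [-1.66  0.51  0.01]
```

Request:
play_rows:
  rows:
    - [0, [0, 0, -0.3], [0, 0, 0]]
    - [0, [0, 0, -0.3], [0, 0, 0]]
    - [0, [0, 0, -0.3], [0, 0, 0]]
    - [0, [0, 0, 0], [0, 0, 0]]
    - [0, [0, 0, 0], [0, 0, 0]]
    - [0, [0, 0, 0], [0, 0, 0]]
    - [0, [0, 0, 0], [0, 0, 0]]
    - [0, [0, 0, 0], [0, 0, 0]]

```text
clock: 9.6
eef_pos: [590.1, 9.8, 111.1]
tool_rot: [-1.568, 0.006, 1.416]
force: [-6.4, -10.3, 10.6]
width: 18.8
```

```bash
python3 -c "
from h import *
st()"
```

```text
9.6 slide 76.4 side 18.4 z -0.1 Fy -11.1 Fx -4.8 Fz 10.6 w 18.8 [-1.568  0.006  1.416] M [-1.58  1.03  0.11]
```

Request:
play_rows:
  rows:
    - [0, [-0.3, 0, 0], [0, 0, 0]]
    - [0, [-0.3, 0, 0], [0, 0, 0]]
    - [0, [-0.3, 0, 0], [0, 0, 0]]
    - [0, [-0.3, 0, 0], [0, 0, 0]]
    - [0, [-0.3, 0, 0], [0, 0, 0]]
    - [0, [-0.3, 0, 0], [0, 0, 0]]
    - [0, [0, 0, 0], [0, 0, 0]]
    - [0, [0, 0, 0], [0, 0, 0]]

```text
clock: 10.4
eef_pos: [588.6, 0.3, 111.1]
tool_rot: [-1.569, -0.003, 1.421]
force: [-3.8, 5.5, 7.5]
width: 19.2
```

```bash
python3 -c "
from h import *
st()"
```

```text
10.4 slide 66.9 side 18.3 z -0.1 Fy 4.8 Fx -4.6 Fz 7.5 w 19.2 [-1.569 -0.003  1.421] M [ 0.91  0.58 -0.16]
```

Request:
play_rows:
  rows:
    - [0, [0.1, 0, 0.1], [0, 0, 0]]
    - [0, [0.1, 0, 0], [0, 0, 0]]
    - [0.6, [0, 0, 0], [0, 0, 0]]
    - [0.6, [0, 0, 0], [0, 0, 0]]
    - [0.6, [0, 0, 0], [0, 0, 0]]
    - [0.6, [0, 0, 0], [0, 0, 0]]
    - [0.6, [0, 0, 0], [0, 0, 0]]
    - [0.6, [0, 0, 0], [0, 0, 0]]

```text
clock: 11.2
eef_pos: [588.6, -0.7, 110.2]
tool_rot: [-1.571, 0.0, 1.419]
force: [-0.3, 0.3, 0.2]
width: 51.3
```

```bash
python3 -c "
from h import *
st()
w=shot('wrist','w3.png')"
```

```text
11.2 slide 65.8 side 18.5 z -1.0 Fy 0.3 Fx -0.3 Fz 0.2 w 51.3 [-1.571  0.     1.419] M [ 0.03  0.01 -0.  ]
```

View pics/w3.png

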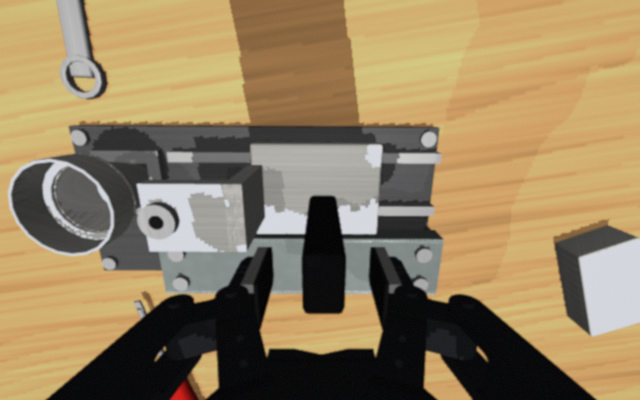

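Request:
play_rows:
  rows:
    - [0.6, [0, -3, 0], [0, 0, 0]]
    - [0.6, [0, -4, 0], [0, 0, 0]]
    - [0.6, [0, -4, 0], [0, 0, 0]]
    - [1, [0, -1, 0], [0, 8.5, 0]]
    - [1, [0, 0, 0], [0, 8.5, 0]]
    - [1, [0, 0, 0], [0, 8.5, 0]]
    - [1, [0, 0, 0], [0, 8.5, 0]]
    - [1, [0, 0, 0], [0, 8.5, 0]]

```text
clock: 12.05
eef_pos: [588.5, -0.6, 230.4]
tool_rot: [-1.571, -0.0, 0.671]
force: [1.1, -1.0, -0.9]
width: 85.4
```

Request:
play_rows:
  rows:
    - [1, [0, 0, 0], [0, 8.5, 0]]
    - [1, [0, 0, 0], [0, 8.5, 0]]
    - [1, [0, 0, 0], [0, 8.5, 0]]
    - [1, [0, 0, 0], [0, 8.5, 0]]
    - [1, [0, 0, 0], [0, 8.5, 0]]
    - [1, [0, 0, 0], [0, 5.0, 0]]
    - [1, [0, 0, 0], [0, 0, 0]]
    - [1, [0, 0, 0], [0, 0, 0]]

```text
clock: 12.85
eef_pos: [588.5, -0.5, 230.2]
tool_rot: [-1.571, 0.0, -0.149]
force: [0.2, -0.5, 0.1]
width: 85.6
```

```bash
python3 -c "
from h import *
st(); s=ctrl.read_state(); print(s['eef_pos'],s['qpos'].round(2))
w=shot('wrist','w4.png'); t=shot('top','t4.png')
print(w['extrinsics'].round(4).tolist())
cv2.imwrite('pics/t4c.png',cv2.resize(t['img'][140:230,160:420][:,:,::-1],None,fx=3,fy=3,interpolation=cv2.INTER_CUBIC))
"
```

```text
12.85 slide 66.0 side 18.3 z 119.0 Fy -0.5 Fx 0.3 Fz 0.1 w 85.6 [-1.571  0.    -0.149] M [-0.04 -0.03 -0.02]
[ 5.88500397e+02 -4.87246704e-01  2.30201821e+02] [-0.38  0.59  0.53  1.71 -0.36  0.94  0.14]
[[0.9889, 0.141, 0.0459, 600.4404], [-0.1483, 0.9423, 0.3003, 75.8245], [-0.0009, -0.3038, 0.9527, 373.5934], [0.0, 0.0, 0.0, 1.0]]
```

View pics/w4.png

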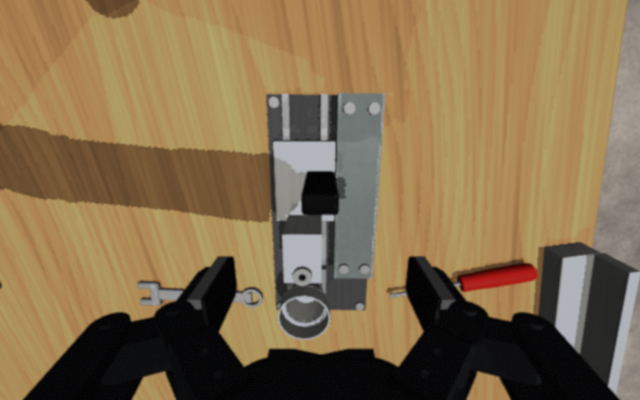

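View pics/t4c.png

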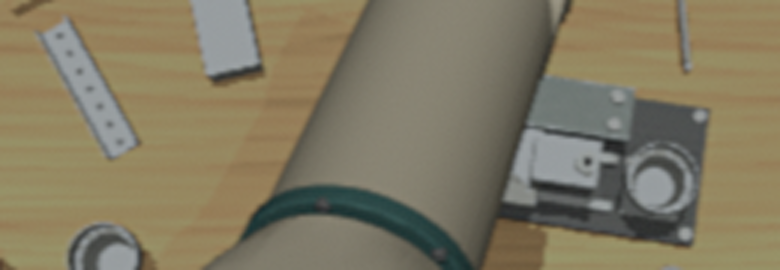

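Request:
play_rows:
  rows:
    - [1, [-1.95, 0, 3.86], [0, 0, 0]]
    - [1, [-1.95, 0, 3.86], [0, 0, 0]]
    - [1, [-1.95, 0, 3.86], [0, 0, 0]]
    - [1, [-1.95, 0, 3.86], [0, 0, 0]]
    - [1, [-1.95, 0, 3.86], [0, 0, 0]]
    - [1, [-1.95, 0, 3.86], [0, 0, 0]]
    - [1, [-1.95, 0, 3.86], [0, 0, 0]]
    - [1, [-1.95, 0, 3.86], [0, 0, 0]]

```text
clock: 13.75
eef_pos: [480.3, 329.8, 230.5]
tool_rot: [-1.57, -0.0, -0.15]
force: [0.4, 0.6, 0.7]
width: 85.4
```

Request:
play_rows:
  rows:
    - [1, [0, 1.5, 0], [0, 0, 0]]
    - [1, [0, 1.5, 0], [0, 0, 0]]
    - [1, [0, 0, 0], [0, 0, 0]]
    - [1, [0, 0, 0], [0, 0, 0]]
    - [1, [0, 0, 0], [0, 0, 0]]
    - [1, [0, 0, 0], [0, 0, 0]]
    - [1, [0, 0, 0], [0, 0, 0]]
    - [1, [0, 0, 0], [0, 0, 0]]

```text
clock: 14.55
eef_pos: [481.1, 328.2, 200.6]
tool_rot: [-1.57, -0.0, -0.152]
force: [-0.2, 0.2, 1.0]
width: 85.4
```

```bash
python3 -c "
from h import *
st(); s=ctrl.read_state(); print(s['eef_pos'],s['qpos'].round(2))
w=shot('wrist','w5.png'); 
np.save('w5.npy',w['extrinsics'])
for m in ctrl.regions_of(w,'cup_loose')[:4]:
    ys,xs=np.nonzero(m['pixels']); print(round(m['conf'],2),xs.min(),xs.max(),ys.min(),ys.max(),w['img'][m['pixels']].mean(0).round())
for m in ctrl.mark_of(w,'cup_loose')[:4]:
    c=np.array(m['centre'])*[640,400]; print(round(m['conf'],2),c.round(1),atz(w,*c,0).round(1))
"
```

```text
14.55 slide 374.7 side -137.5 z 89.4 Fy 0.2 Fx -0.2 Fz 1.0 w 85.4 [-1.57  -0.    -0.152] M [-0.01 -0.01  0.02]
[481.13016417 328.16287229 200.64650226] [-0.98  0.62  0.53  1.76 -0.39  0.87 -0.42]
0.83 236 294 244 310 [102.  57.  71.]
0.77 158 232 141 206 [104.  56.  69.]
0.65 242 316 5 89 [125.  79.  97.]
0.59 287 350 153 218 [109. 109. 107.]
0.97 [322.6 171.4] [484.5 333.9   0. ]
0.74 [215.1 162. ] [361.1 364.1   0. ]
0.7 [273.2 252. ] [405.3 238.5   0. ]
0.62 [290.5  61.6] [468.4 456.6   0. ]
```

View pics/w5.png

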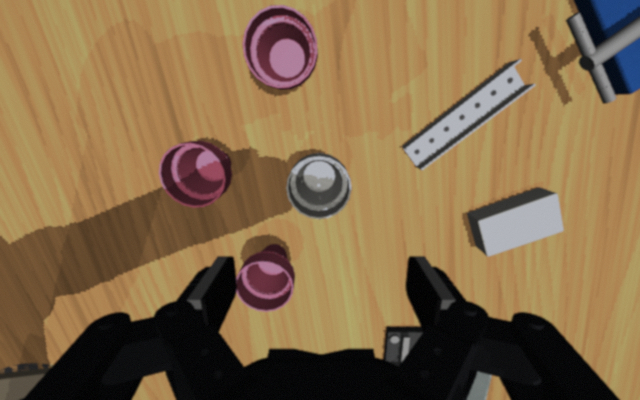

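```bash
python3 - <<'E'
from h import *
i=cv2.imread('pics/w5.png'); cv2.imwrite('pics/w5c.png',cv2.resize(i[140:230,270:370],None,fx=6,fy=6,interpolation=cv2.INTER_CUBIC))
i=cv2.imread('pics/w4.png'); cv2.imwrite('pics/w4c.png',cv2.resize(i[270:350,260:350],None,fx=6,fy=6,interpolation=cv2.INTER_CUBIC))
w=dict(fx=294.0216,fy=294.0216,cx=320.77,cy=202.28,extrinsics=np.load('w5.npy'))
# predicted circle of rim: fit centre by matching extents
for c in [(318.8,185.5)]: print(atz(w,*c,74))
X=atz(w,318.8,185.5,74)
pts=np.array([proj(w,X+[31*np.cos(a),31*np.sin(a),0]) for a in np.linspace(0,6.28,60)]);print(pts.min(0),pts.max(0))
E
```

```text
[480.79115942 336.17457651  74.        ]
[286.04830226 152.64317592] [351.5593423  216.22684035]
```

View pics/w5c.png

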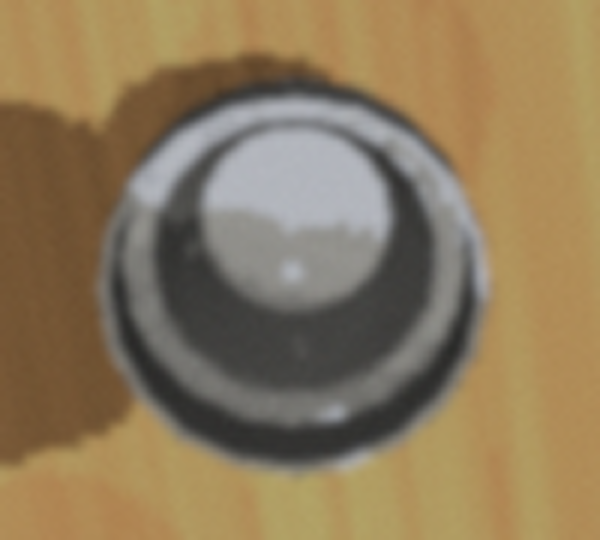

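View pics/w4c.png

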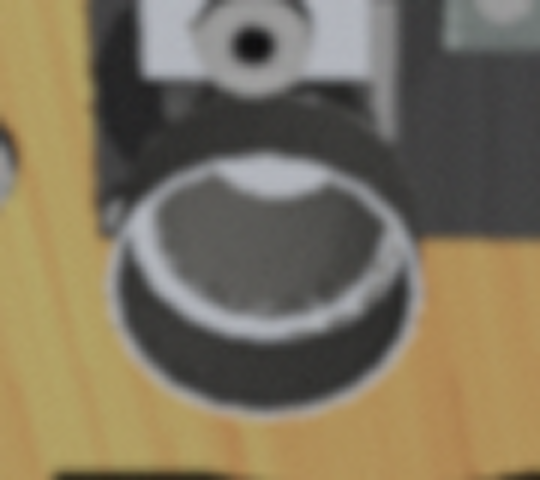

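```bash
python3 - <<'E'
from h import *
w=dict(fx=294.0216,fy=294.0216,cx=320.77,cy=202.28,extrinsics=np.array([[0.9889, 0.141, 0.0459, 600.4404], [-0.1483, 0.9423, 0.3003, 75.8245], [-0.0009, -0.3038, 0.9527, 373.5934],[0,0,0,1]]))
f=lambda x,y:(260+x/6,270+y/6)
print('rim',atz(w,304.2,317.0,86), 'bush',atz(w,*f(252,45),106))
X=atz(w,304.2,317,86);pts=np.array([proj(w,X+[31*np.cos(a),31*np.sin(a),0]) for a in np.linspace(0,6.28,60)]);print((pts.min(0)-[260,270])*6,(pts.max(0)-[260,270])*6)
w['extrinsics']=np.load('w5.npy')
print(atz(w,319.2,186.2,74))
E
```

```text
rim [ 546.43071312 -151.59998116   86.        ] bush [556.06099838 -86.85725251 106.        ]
[106.55489573 146.20186472] [423.79105514 410.94393789]
[481.06133116 335.44189867  74.        ]
```

Request:
play_rows:
  rows:
    - [1, [-0.1, 0, 0.72], [0, 0, 0]]
    - [1, [0, 3.0, 0], [0, 0, 0]]
    - [1, [0, 3.5, 0], [0, 0, 0]]
    - [1, [0, 3.0, 0], [0, 0, 0]]
    - [1, [0, 0.5, 0], [0, 0, 0]]
    - [1, [0, 0, 0], [0, 0, 0]]
    - [1, [0, 0, 0], [0, 0, 0]]
    - [1, [0, 0, 0], [0, 0, 0]]

```text
clock: 15.5
eef_pos: [482.2, 336.1, 102.0]
tool_rot: [-1.569, -0.002, -0.151]
force: [0.2, 0.6, 0.2]
width: 85.2
```

```bash
python3 -c "
from h import *
s=ctrl.read_state(); print(s['clock'],s['eef_pos'],s['tool_rot'],s['force'].round(1))
w=shot('wrist','w6.png'); np.save('w6.npy',w['extrinsics'])"
```

```text
15.5 [482.18785107 336.14367265 101.95814605] [-1.56861707 -0.00219047 -0.15135667] [0.2 0.6 0.2]
```

View pics/w6.png

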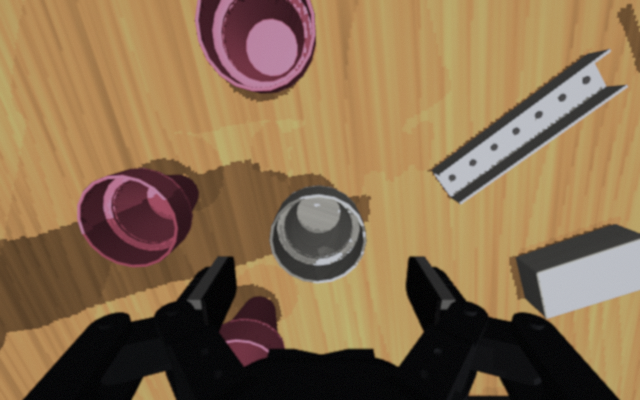

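```bash
python3 - <<'E'
from h import *
w=dict(fx=294.0216,fy=294.0216,cx=320.77,cy=202.28,extrinsics=np.load('w6.npy'))
X=atz(w,319,235,74);print(X);pts=np.array([proj(w,X+[31*np.cos(a),31*np.sin(a),0]) for a in np.linspace(0,6.28,60)]);print(pts.min(0),pts.max(0))
E
```

```text
[481.58013116 337.09555975  74.        ]
[270.08005893 187.69057172] [367.92987108 277.81279608]
```

Request:
play_rows:
  rows:
    - [1, [0, 3.0, 0], [0, 0, 0]]
    - [1, [0, 2.4, 0], [0, 0, 0]]
    - [1, [0, 0.4, 0], [0, 0, 0]]
    - [1, [0, 0, 0], [0, 0, 0]]
    - [1, [0, 0, 0], [0, 0, 0]]
    - [0, [0, 0, 0], [0, 0, 0]]
    - [0, [0, 0, 0], [0, 0, 0]]
    - [0, [0, 0, 0], [0, 0, 0]]

```text
clock: 16.35
eef_pos: [481.7, 336.0, 44.1]
tool_rot: [-1.569, -0.001, -0.151]
force: [-1.9, -0.8, 8.4]
width: 60.8
```

Request:
play_rows:
  rows:
    - [0, [0, 0, 0], [0, 0, 0]]
    - [0, [0, 0, 0], [0, 0, 0]]
    - [0, [0, 0, 0], [0, 0, 0]]
    - [0, [0, -0.5, 0], [0, 0, 0]]
    - [0, [0, -2, 0], [0, 0, 0]]
    - [0, [0, -2, 0], [0, 0, 0]]
    - [0, [0, 0, 0], [0, 0, 0]]
    - [0, [0, 0, 0], [0, 0, 0]]

```text
clock: 17.15
eef_pos: [481.0, 335.7, 87.5]
tool_rot: [-1.57, -0.0, -0.151]
force: [-0.3, -0.6, -1.0]
width: 60.9
```

```bash
python3 -c "
from h import *
s=ctrl.read_state(); print(s['clock'],s['eef_pos'],s['tool_rot'],s['force'].round(1),s['width'],s['torque'])
w=shot('wrist','w7.png'); np.save('w7.npy',w['extrinsics']); shot('scene','s7.png')
i=cv2.imread('pics/s7.png'); cv2.imwrite('pics/s7c.png',cv2.resize(i[100:260,230:430],None,fx=3.5,fy=3.5))
"
```

```text
17.15 [480.99017772 335.67118681  87.46995994] [-1.57019191e+00 -2.90911513e-04 -1.51142148e-01] [-0.3 -0.6 -1. ] 60.93463867923001 [-0.00506655  0.00821926 -0.00548877]
```

View pics/w7.png

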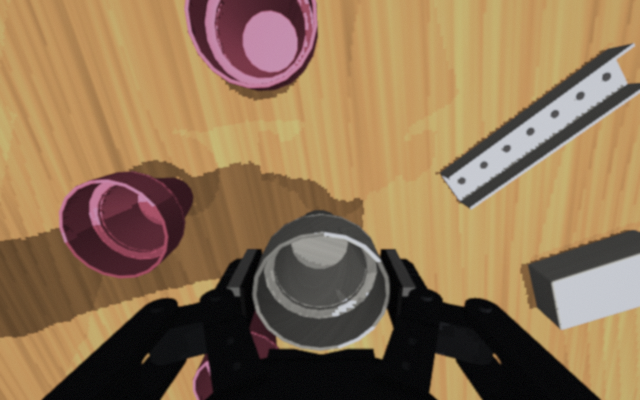

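View pics/s7c.png

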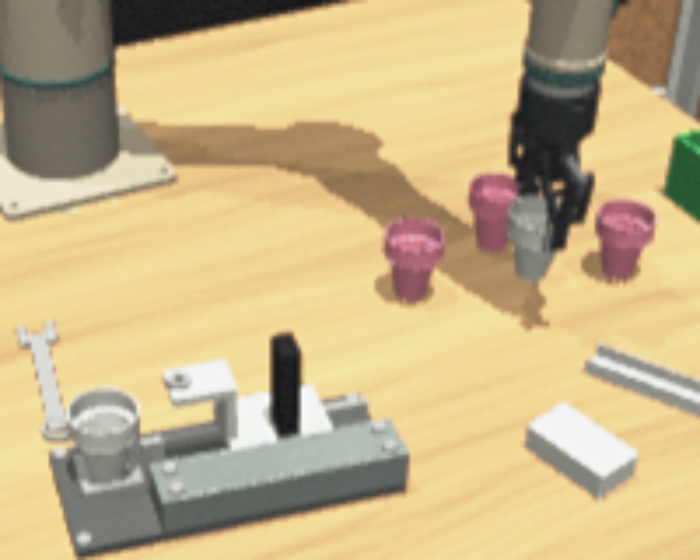

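Request:
play_rows:
  rows:
    - [0, [0, -4, 0], [0, 0, 0]]
    - [0, [0, -4, 0], [0, 0, 0]]
    - [0, [0, -4.2, 0], [0, 0, 0]]
    - [0, [0, 0, 0], [0, 0, 0]]
    - [0, [1.15, 0, -3.93], [0, 0, 0]]
    - [0, [1.15, 0, -3.93], [0, 0, 0]]
    - [0, [1.15, 0, -3.93], [0, 0, 0]]
    - [0, [1.15, 0, -3.93], [0, 0, 0]]

```text
clock: 18.05
eef_pos: [501.9, 171.5, 207.8]
tool_rot: [-1.572, 0.002, -0.151]
force: [0.8, -0.2, -0.9]
width: 60.8
```

Request:
play_rows:
  rows:
    - [0, [1.15, 0, -3.93], [0, 0, 0]]
    - [0, [1.15, 0, -3.93], [0, 0, 0]]
    - [0, [1.15, 0, -3.93], [0, 0, 0]]
    - [0, [1.15, 0, -3.93], [0, 0, 0]]
    - [0, [1.15, 0, -3.93], [0, 0, 0]]
    - [0, [1.15, 0, -3.93], [0, 0, 0]]
    - [0, [1.15, 0, -3.93], [0, 0, 0]]
    - [0, [1.15, 0, -3.93], [0, 0, 0]]

```text
clock: 18.85
eef_pos: [545.5, -152.8, 207.6]
tool_rot: [-1.57, 0.003, -0.151]
force: [0.0, 1.1, -0.7]
width: 61.2
```

Request:
play_rows:
  rows:
    - [0, [0, 0, 0], [0, 0, 0]]
    - [0, [0, 0, 0], [0, 0, 0]]
    - [0, [0, 0, 0], [0, 0, 0]]
    - [0, [0, 0, 0], [0, 0, 0]]
    - [0, [0, 0, 0], [0, 0, 0]]
    - [0, [0, 0, 0], [0, 0, 0]]
    - [0, [0, 0, 0], [0, 0, 0]]
    - [0, [0, 0, 0], [0, 0, 0]]

```text
clock: 19.65
eef_pos: [546.4, -151.4, 209.4]
tool_rot: [-1.571, -0.0, -0.151]
force: [0.1, 0.1, -1.2]
width: 61.3
```

```bash
python3 -c "
from h import *
s=ctrl.read_state(); print(s['clock'],s['eef_pos'],s['tool_rot'],s['force'].round(1),s['width'],s['qpos'].round(2))
w=shot('wrist','w8.png'); np.save('w8.npy',w['extrinsics']); 
i=w['img'][:,:,::-1]; cv2.imwrite('pics/w8c.png',cv2.resize(i[200:400,220:420],None,fx=3,fy=3,interpolation=cv2.INTER_CUBIC))
t=shot('top','t8.png'); cv2.imwrite('pics/t8c.png',cv2.resize(t['img'][130:260,270:420][:,:,::-1],None,fx=4,fy=4,interpolation=cv2.INTER_CUBIC))
s=shot('scene','s8.png'); cv2.imwrite('pics/s8c.png',cv2.resize(s['img'][150:260,220:360][:,:,::-1],None,fx=5,fy=5,interpolation=cv2.INTER_CUBIC))
"
```

```text
19.65 [ 546.39910559 -151.35783423  209.36521264] [-1.57079123e+00 -1.26897854e-04 -1.50974536e-01] [ 0.1  0.1 -1.2] 61.2674280649116 [-0.1   0.58  0.51  1.79 -0.36  0.86  0.42]
```

View pics/w8.png

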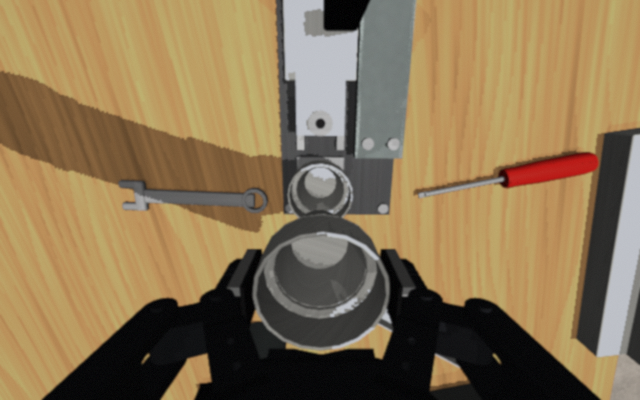

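View pics/s8c.png

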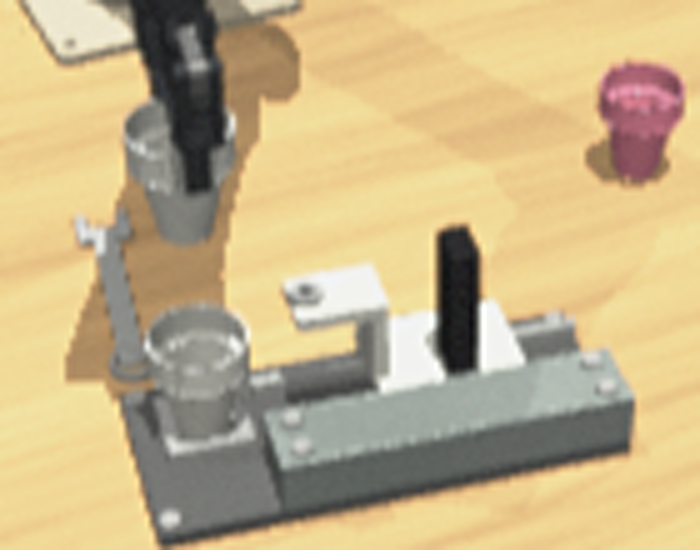

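View pics/t8c.png

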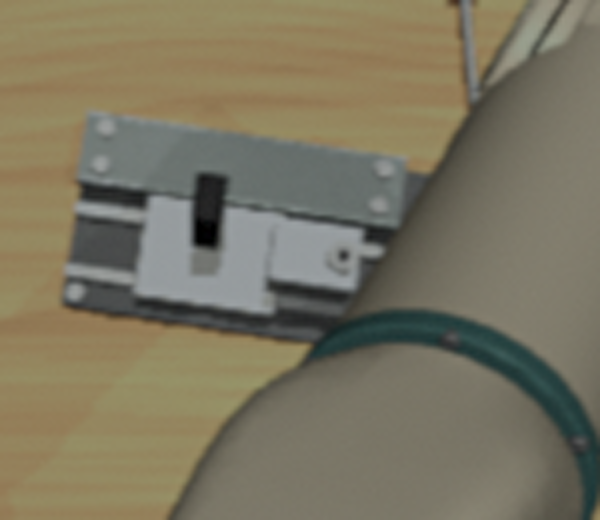

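View pics/w8c.png

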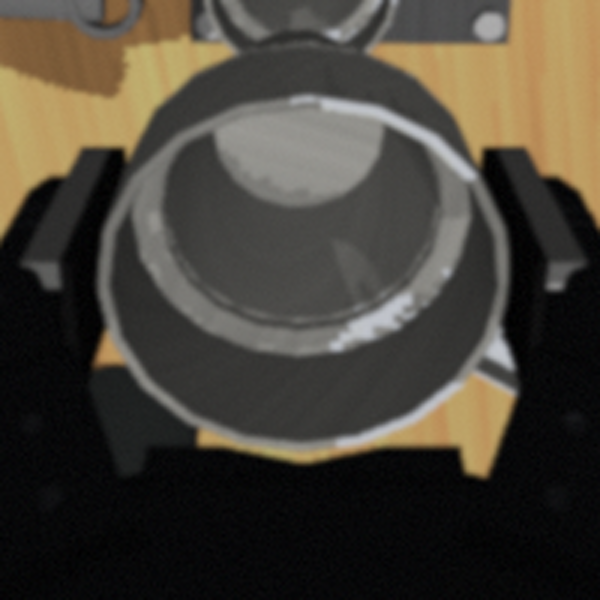

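```bash
cat > fit.py <<'E'
from h import *
from scipy.optimize import least_squares
def fit(w,ext,z,r=31,x0=(546,-152),fz=False):
    def f(q):
        Z=q[2] if fz else z
        pts=np.array([proj(w,[q[0]+r*np.cos(a),q[1]+r*np.sin(a),Z]) for a in np.linspace(0,2*np.pi,120)])
        m,M=pts.min(0),pts.max(0); g=[m[0],M[0],m[1],M[1]]
        return [a-b for a,b in zip(g,ext) if b is not None]
    o=least_squares(f,list(x0)+([z] if fz else [])); return o.x.round(2),o.fun.round(1)
E
python3 - <<'E'
from fit import *
w=dict(fx=294.0216,fy=294.0216,cx=320.77,cy=202.28,extrinsics=np.load('w8.npy'))
g=lambda e,s,ox,oy:(e[0]/s+ox,e[1]/s+ox,e[2]/s+oy,e[3]/s+oy)
print('held',fit(w,g((98,508,97,447),3,220,200),239.4), fit(w,g((98,508,97,447),3,220,200),239.4,fz=True))
i=cv2.imread('pics/w8.png'); cv2.imwrite('pics/w8d.png',cv2.resize(i[140:230,270:370],None,fx=6,fy=6,interpolation=cv2.INTER_CUBIC))
w7=dict(w,extrinsics=np.load('w4.npy') if 0 else np.array([[0.9889, 0.141, 0.0459, 600.4404], [-0.1483, 0.9423, 0.3003, 75.8245], [-0.0009, -0.3038, 0.9527, 373.5934],[0,0,0,1]]))
print('jig cup w4',fit(w7,g((110,420,152,412),6,260,270),86))
E
```

```text
held (array([ 546.44, -154.15]), array([-0.7,  0.7, -0.8,  1.2])) (array([ 546.3 , -155.09,  237.83]), array([ 0.2, -0.2, -0.2,  0.2]))
jig cup w4 (array([ 546.26, -152.46]), array([-0.6,  0.6, -0.3,  0.4]))
```

View pics/w8d.png

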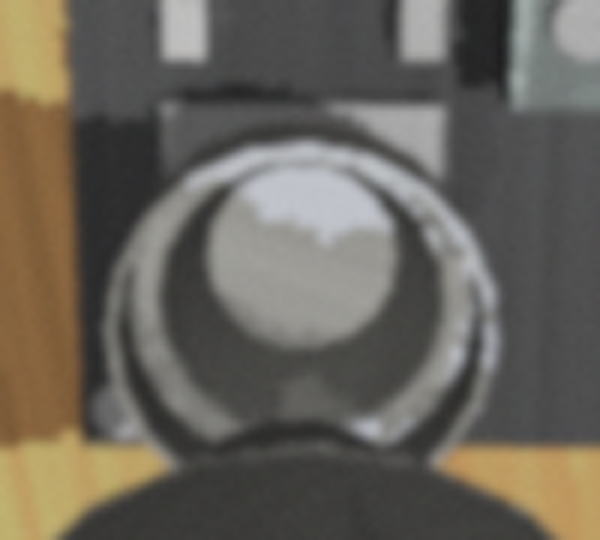

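```bash
python3 - <<'E'
from fit import *
w=dict(fx=294.0216,fy=294.0216,cx=320.77,cy=202.28,extrinsics=np.load('w8.npy'))
print('jig cup w8',fit(w,(103/6+270,500/6+270,138/6+140,None),86),fit(w,(103/6+270,500/6+270,None,None),86,x0=(546,-152)))
# scene fits: rim of both cups
E
```

```text
jig cup w8 (array([ 546.01, -152.46]), array([ 0.3, -0.3, -0. ])) (array([ 547.15, -144.98]), array([0., 0.]))
```

Request:
play_rows:
  rows:
    - [0, [0, 3.0, 0], [0, 0, 0]]
    - [0, [0, 3.0, 0], [0, 0, 0]]
    - [0, [0, 2.5, 0], [0, 0, 0]]
    - [0, [0, 1.5, 0], [0, 0, 0]]
    - [0, [0, 1.0, 0], [0, 0, 0]]
    - [0, [0, 0.6, 0], [0, 0, 0]]
    - [0, [0, 0, 0], [0, 0, 0]]
    - [0, [0, 0, 0], [0, 0, 0]]

```text
clock: 20.6
eef_pos: [546.9, -151.8, 93.9]
tool_rot: [-1.571, -0.001, -0.151]
force: [0.9, -0.8, -1.3]
width: 61.1
```

```bash
python3 -c "
from h import *
s=ctrl.read_state(); print(s['clock'],s['eef_pos'],s['tool_rot'],s['force'].round(1),s['width'],s['torque'].round(2))
w=shot('wrist','w9.png'); s=shot('scene','s9.png'); cv2.imwrite('pics/s9c.png',cv2.resize(s['img'][150:260,220:360][:,:,::-1],None,fx=5,fy=5,interpolation=cv2.INTER_CUBIC))
"
```

```text
20.6 [ 546.86166904 -151.81546281   93.93171384] [-1.57092655e+00 -1.20362537e-03 -1.51471039e-01] [ 0.9 -0.8 -1.3] 61.07028677680983 [0.01 0.02 0.02]
```

View pics/s9c.png

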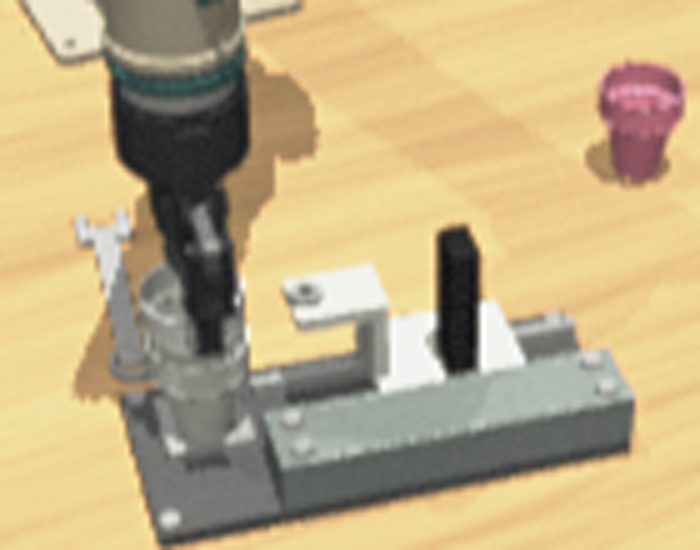

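View pics/w9.png

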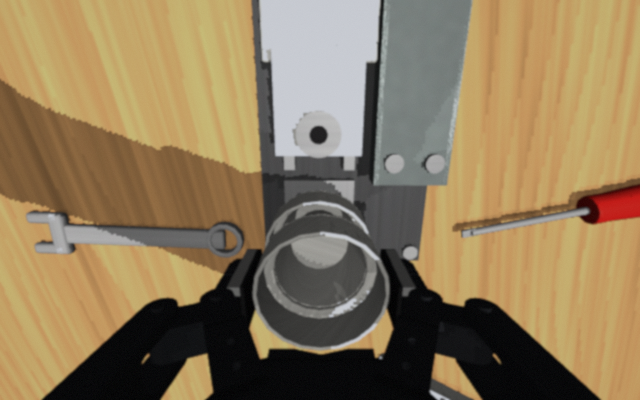

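Request:
play_rows:
  rows:
    - [0, [0, 0.3, 0], [0, 0, 0]]
    - [0, [0, 0.3, 0], [0, 0, 0]]
    - [0, [0, 0.2, 0], [0, 0, 0]]
    - [0, [0, 0.2, 0], [0, 0, 0]]
    - [0, [0, 0.2, 0], [0, 0, 0]]
    - [0, [0, 0.2, 0], [0, 0, 0]]
    - [0, [0, 0, 0], [0, 0, 0]]
    - [0, [0, 0, 0], [0, 0, 0]]

```text
clock: 21.5
eef_pos: [546.5, -151.7, 80.4]
tool_rot: [-1.57, -0.001, -0.152]
force: [-2.8, 1.0, 9.6]
width: 61.3
```

```bash
python3 -c "
from h import *
s=ctrl.read_state(); print(s['clock'],s['eef_pos'],s['tool_rot'],s['force'].round(1),s['width'],s['torque'].round(2))"
```

```text
21.5 [ 546.48452293 -151.67124849   80.43796009] [-1.57018536e+00 -6.54355283e-04 -1.51601886e-01] [-2.8  1.   9.6] 61.280671030910625 [0.19 0.64 0.02]
```

Request:
play_rows:
  rows:
    - [0, [0, 0.1, 0], [0, 0, 0]]
    - [0, [0, 0, 0], [0, 0, 0]]
    - [0.85, [0, 0, 0], [0, 0, 0]]
    - [0.85, [0, 0, 0], [0, 0, 0]]
    - [0.85, [0, 0, 0], [0, 0, 0]]
    - [0.85, [0, 0, 0], [0, 0, 0]]
    - [0.85, [0, 0, 0], [0, 0, 0]]
    - [0.85, [0, 0, 0], [0, 0, 0]]

```text
clock: 22.3
eef_pos: [546.3, -151.6, 78.1]
tool_rot: [-1.571, 0.0, -0.151]
force: [0.4, 0.2, -1.3]
width: 72.4
```

```bash
python3 -c "
from h import *
s=ctrl.read_state(); print(s['clock'],s['eef_pos'],s['tool_rot'],s['force'].round(1),s['width'],s['torque'].round(2))
w=shot('wrist','w10.png')"
```

```text
22.3 [ 546.27460993 -151.56463208   78.12426714] [-1.57079814e+00  2.64864630e-04 -1.51423098e-01] [ 0.4  0.2 -1.3] 72.37729585659864 [-0.   -0.03 -0.1 ]
```

View pics/w10.png

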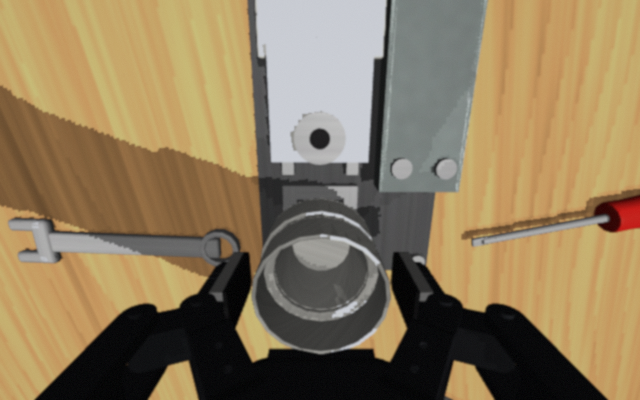

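Request:
play_rows:
  rows:
    - [0.85, [0, -1.0, 0], [0, 0, 0]]
    - [0.85, [0, -3, 0], [0, 0, 0]]
    - [0.85, [0, -4, 0], [0, 0, 0]]
    - [0.85, [0, -4, 0], [0, 0, 0]]
    - [0.85, [0, -3, 0], [0, 0, 0]]
    - [0.85, [-3.0, 0, -3.0], [0, 0, 0]]
    - [0.85, [-3.0, 0, -3.0], [0, 0, 0]]
    - [0.85, [-3.0, 0, -3.0], [0, 0, 0]]

```text
clock: 23.15
eef_pos: [442.7, -227.7, 229.3]
tool_rot: [-1.571, -0.001, -0.15]
force: [-0.1, -0.8, -0.4]
width: 72.7
```

Request:
play_rows:
  rows:
    - [0.85, [-3, 0, -3], [0, 0, 0]]
    - [0.85, [0, 0, 0], [0, 0, 0]]
    - [0.85, [0, 0, 0], [0, 0, 0]]
    - [0.85, [0, 0, 0], [0, 0, 0]]
    - [0.85, [0, 0, 0], [0, 0, 0]]
    - [0.85, [0, 0, 0], [0, 0, 0]]
    - [0.85, [0, 0, 0], [0, 0, 0]]
    - [0.85, [0, 0, 0], [0, 0, 0]]

```text
clock: 23.95
eef_pos: [409.8, -251.8, 228.2]
tool_rot: [-1.571, 0.0, -0.151]
force: [0.0, 0.0, -0.4]
width: 72.5
```

```bash
python3 -c "
from h import *
s=ctrl.read_state(); print(s['clock'],s['eef_pos'],s['force'].round(1))
w=shot('wrist','w11.png'); np.save('w11.npy',w['extrinsics'])
s=shot('scene','s11.png'); cv2.imwrite('pics/s11c.png',cv2.resize(s['img'][150:260,220:360][:,:,::-1],None,fx=5,fy=5,interpolation=cv2.INTER_CUBIC))
for z in (86,110): print(z, proj(s,[546.3,-152.3,z]))
t=shot('top','t11.png')
"
```

```text
23.95 [ 409.83178562 -251.81950195  228.1516176 ] [ 0.   0.  -0.4]
86 (np.float64(259.35420528916234), np.float64(217.03368900871553))
110 (np.float64(258.8569331018193), np.float64(210.79794503001634))
```

View pics/s11c.png

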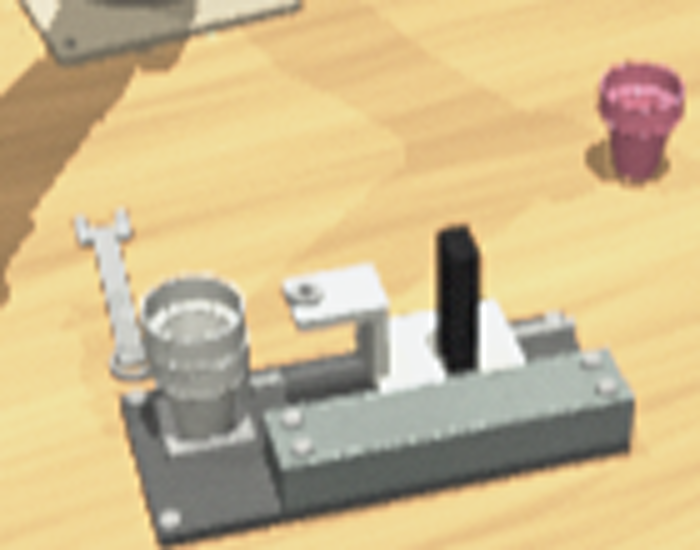

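View pics/w11.png

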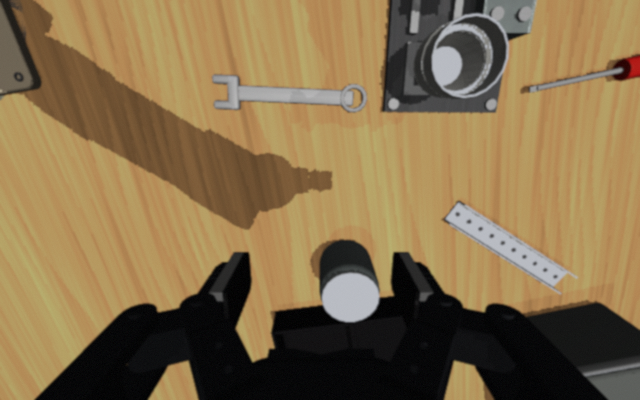

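View pics/t11.png

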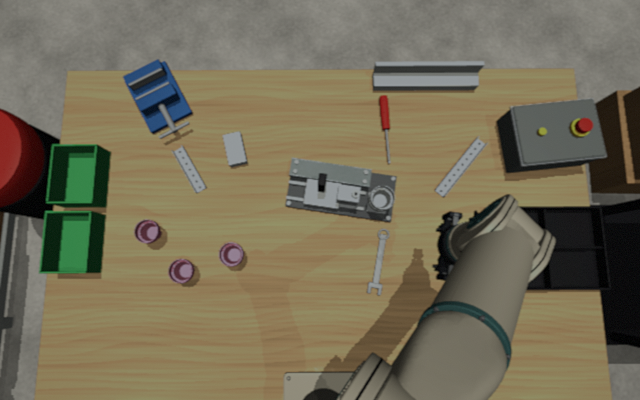

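```bash
python3 -c "
from h import *
print(ctrl.finish_job())"
```

```text
the job is handed in; nothing more can be done
None
```

The second cup is nested in the cup in the jig, and the slide is caught back in its notch. I handed the job in at about 24 s; `finish_job` gives no verdict.

- **Slide:** I drew it back by the black handle and pressed lightly sideways. The handle gave way at about 76.5 mm of travel and went fully over, to about 18 mm. Holding it over, I let the slide back until it stopped at about 67 mm, which puts the gap's middle near 79 mm. After I let go it stayed there in every later picture.
- **Cup:** I picked up the silver cup and left the three pink look-alikes alone. I gripped it across the collar and lowered it into the jig's cup with the fingers on the jig's x sides. It met resistance with the tool tip at 80.4 mm, against about 80 mm expected for fully home, with roughly 10 N of upward force. I then released it.

**Last checks:**
- The scene picture shows the cup upright, with its rim about 5 to 6 pixels higher than the first cup's was. A 24 mm rise should show as about 6.
- The bush arm is still back. The pink cups, tin, channels, block, screwdriver and wrench look unmoved, and the arm is clear of everything.
- One disagreement: with the cup held above the jig, the wrist camera placed its centre about 3 mm from the tool axis, although the grasp pictures had shown it centred. I didn't correct for this, and the cup went in with low forces.

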